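# Clamp the pouch roll in its stand with the preset wrench

### The arm

A 6-joint arm with a two-finger parallel gripper is mounted at the origin on the work surface. World frame = base frame: x ahead of the robot, y to its left, z up, the work surface at z = 0. Lengths are in m, angles in degrees, forces in N, time in s.
With the tool pointing down it reaches from about 0.25 to 0.725 m from the base axis. Payload 9.7 kg.
Tool frame: the origin (TCP) lies midway between the tips of the shut fingers; the grasp point (between the pads) lies 19 mm behind it; y points along the fingers, x is the direction in which the jaws open and shut, and the axes are right-handed (so a half turn about y gives the same grasp; the last joint's range is limited). The gripper opens to 85 mm and grips with 20 to 120 N. Pads are 22 mm wide; open, the fingers measure 114 mm over their backs; the gripper's body (76 mm by 85 mm) begins 54 mm behind the grasp point. The pads swing forward as they close: fully open they stand 13 mm farther back than shut.
Start: joints at [-69.786, 4.979, 10.078, 95.1, 0, 90], TCP at [0.19, -0.516, 0.231] pointing down, gripper open.
Joint ranges: [-179.16, 179.16], [-48.56, 103.87], [-65.8, 70.77], [-126.05, 130.52], [-82.76, 87.17], [-180, 180]. Speed limits (degrees/s): [127.2, 127.2, 147.25, 180, 180, 180].

### API

Orientations are given as [roll, pitch, yaw] about the fixed x, y, z axes, in that order (R = Rz(yaw) Ry(pitch) Rx(roll)).
In Python, from workcell import get_obs, camera, job_done gives the robot as it stands.
- The arm moves only by the tool play_rows, never from a script. Its argument "moves" is a list of rows, each a list of 3 entries, a list of its own where there are three numbers: the turn, a rotation vector about the tool's x, y, z in degrees, then the shift along the tool's x, y, z in m, then the opening in per cent of the stroke, from 0 (shut) to 100 (fully open). A call has exactly 5 rows; each row is the pose to reach, as a shift and turn from the pose commanded when the call began, along the tool's axes at that moment; what a row does not reach only later rows make up. A row lasts 1/10 s, in which the tool goes at most 50 mm and 8.59 degrees, less where a joint would pass 70% of its speed; a pose out of reach is approached as far as the arm can. A call with a gripper value outside its range is refused whole. The fingers move at their own pace and stop on an object; "grip_force" is the grip in N (left out, the last holds). Time passes only in rows, so rows that repeat a pose let the fingers close, or fill a call up. It gives the time, the measured TCP pose, the force and the opening at its end, in the units of the state.
- get_obs(): the state, without advancing time (a new reading comes with each control period).
- camera(name): name is "side" or "top"; returns a dict with "img" (384x512x3 uint8, red, green, blue), "fov_y" (degrees; the focal length in pixels is half the picture's height over the tangent of half this angle, whatever the lens; pixels are square), "cx", "cy" (the principal point, pixels), "k1" (the pictures are not rectified: a ray, as slopes to the right and down, at radius r is drawn at 1 + k1 r^2 times it, then the intrinsics apply), "world_from_camera" (4x4, takes a point from camera to world coordinates). Camera axes: x right, y up, looking along -z (the intrinsics and any distortion apply to the point x, -y, -z); pixel columns grow to the right and rows downward; lengths in m; the calibration is good to about 2 mm. A picture is of the moment at which its call begins. There is no depth.
- job_done(): hands the job in, once; it reports no verdict.
The state is a dict: "time": time; "q": joint angles; "qd": joint speeds; "joint_efforts": joint torques, N m; "ee_pos": TCP position; "tcp_rot": TCP orientation; "wrist_force": force on the tool from outside, world axes, zero at the start; "torque": the same for the moment, N m; "opening": finger opening in m.
Only numpy, scipy, OpenCV 4.12 (cv2) and the standard library are available. Lean on these libraries where they do the work, as an engineer would, in place of code of your own. Each camera call takes 0.05 s, during which the arm holds its last target.

### The job

Slide the loose cheek of the pouch-roll stand up to the roll until the roll is home against the fixed cheek and the sprung pressure plate bears on it, pressing gently so that the roll is not crushed. Then turn the preset wrench that sits on the loose cheek's clamp bolt clockwise (seen from above) until its handle breaks over at the joint, and stop right there. Leave the wrench on the bolt with its handle kinked, and do not disturb the things around.

Things in the scene. Friction and masses are not known exactly. Their poses are not given: they have to be found in the camera images.
- stand: Fixed steel roll stand, base plate 170 x 300 x 12 mm (x -85..85, y -170..130 in its frame). Origin on the bench, z up, y = slide direction. Its fixed black cheek (130 wide, 12 thick, top 152 mm up) has its inner face at y = +110 mm. The roll lies along y in a V cradle at x = 0.
- roll: Loose pale blue roll of pouch film, 110 mm diameter, 100 mm wide, 0.28 to 0.52 kg, lying in the cradle along the stand's y, its axis 70 mm above the bench. Origin at its centre. Starts 1 to 12 mm away from the fixed cheek; slides in the cradle with 2 to 6 N. Home when it touches the fixed cheek: centre at stand y = +60 mm. More than 20 N crushes it.
- cheek: Loose cheek, black upright plate 130 wide, 12 thick, 20 to 152 mm up, sliding along the stand's +y to the roll. Origin on the bench under its inner face; axes as the stand's. A sprung pressure plate (60 x 60 mm, face 10 mm out from the inner face, 6 N per mm, 6.5 mm travel) meets the roll. 8 N moves the cheek, 10 to 14 N with the roll, then force climbs steeply. Stays where left.
- cheek_outer (a point): Point to push: outer (-y) face of the loose cheek, middle of its width, 130 mm above the bench, 22 mm below its top edge. Bolt and wrench stand out below it, none of that higher than 81 mm above the bench. Axes as the stand's.
- bolt_top (a point): Top of the vertical clamp bolt, on its axis, 80 mm above the bench, 43 mm outside the cheek's outer face; rides with the cheek. Bolt and wrench turn about it, clockwise from above tightens. It first runs on easily (about 0.15 N m) by 0.35 to 0.85 rad, then seats solid; where it seats cannot be seen and must be felt.
- handle_mid (a point): Place to push: on the wrench handle's centre line, 140 mm from the bolt axis, 62 mm above the bench. The handle is a level black bar, 24 mm diameter, 83 to 198 mm from the bolt axis, roughly to the stand's -y, at least 35 mm free below. The point's -y axis runs outward along it; pushing towards the point's -x tightens.
- handle_end (a point): Centre of the outer end of the wrench handle, 198 mm from the bolt axis; axes as handle_mid.
- wrench_neck (a point): Vertical pin of the wrench's breakaway joint, in its head, 38 mm from the bolt axis, 62 mm up; -y axis runs outward. While the bolt runs (1 N at handle_mid) the handle is straight: handle_mid 102 mm out on -y. Once seated it gives at 0.6 N m (6 N there), resists steadily, swings to -x and stays. Tripped with handle_mid 8 mm aside; over-pulled from 25 mm.
- tray: Bystander: low metal tray, 200 x 150 x 30 mm, origin under its centre.
- bowl: Bystander: steel bowl, 110 mm rim diameter, 50 mm high, origin under its centre.
- spray: Bystander: clear bottle with white cap, 60 mm diameter, 150 mm high, origin under its centre.
Things that resemble listed ones, but are neither listed nor needed, are in the scene too. Leave any green, purple or red look-alike of the roll alone.

How it is judged:
By the outcome, as a careful person would: the job done as asked, in the order asked, and still so for the second after the job is handed in, with the robot touching nothing.
It also fails if it takes over 53 s, if anything falls off the work surface, if the arm or the gripper's body presses on something with over 40 N, if the wrist force passes 120 N, or if a joint passes its speed limit or range.

## Working session

There is one attempt and no reset: what is moved stays moved. The work goes in short steps, Python scripts to look and compute and a tool call to move; the robot and the scene stay as the last step left them, time stands still between calls to the robot, and variables do not carry over. Pictures are saved under pics/ and viewed, and the job is handed in when it is done.

Besides the shell and the picture viewer there is one more tool, called after "Request:" as a command line: name --argument value ..., lists and objects as JSON in quotes. play_rows: Moves the arm, as the interface text tells. Its arguments: {"type":"object","properties":{"moves":{"type":"array"},"grip_force":{"type":"number"}},"required":["moves"]}

```bash
mkdir -p pics; ls
python3 - <<'E'
from workcell import get_obs,camera
import cv2,json
o=get_obs()
for k,v in o.items(): print(k,v)
for n in("top","side"):
    c=camera(n); cv2.imwrite(f"pics/{n}0.png",c["img"][:,:,::-1])
    print(n,{k:v for k,v in c.items() if k!="img"})
E
```

```text
pics
time 0.0
q [-6.97863028e+01  5.01252863e+00  1.00337500e+01  9.50986717e+01
  3.66633410e-04  9.00017526e+01]
qd [ 0.07991611  0.10743875 -0.01541963  0.01304099 -0.0493737  -0.04061256]
joint_efforts [-4.48080773e-04 -5.20383918e+01  4.64807332e+01  1.61975215e-02
 -1.06161892e-04 -1.49763832e-05]
ee_pos [ 0.18996127 -0.5159137   0.23056305]
tcp_rot [-8.99996357e+01  7.74503996e-02 -6.97880554e+01]
wrist_force [-0.16606431 -0.7991782   0.0632726 ]
torque [0.02524282 0.05842936 0.03782136]
opening 0.08503779942282844
top {'fov_y': 49.3189282997651, 'cx': 255.84947097144905, 'cy': 188.97682250099461, 'k1': 0.03977660629550747, 'world_from_camera': array([[ 0.01673207,  0.99781183, -0.06396557,  0.46185069],
       [-0.99985255,  0.01645054, -0.00492544, -0.00484879],
       [-0.00386239,  0.06403855,  0.99793995,  1.52458993],
       [ 0.        ,  0.        ,  0.        ,  1.        ]])}
side {'fov_y': 49.76458863832303, 'cx': 261.8625440906743, 'cy': 188.7560627007621, 'k1': -0.04880558335753877, 'world_from_camera': array([[-0.99522875,  0.04185333, -0.08813648,  0.4154965 ],
       [-0.09692094, -0.52803141,  0.84367598,  1.25787908],
       [-0.01122818,  0.84819286,  0.52956851,  0.87950632],
       [ 0.        ,  0.        ,  0.        ,  1.        ]])}
```

View pics/top0.png

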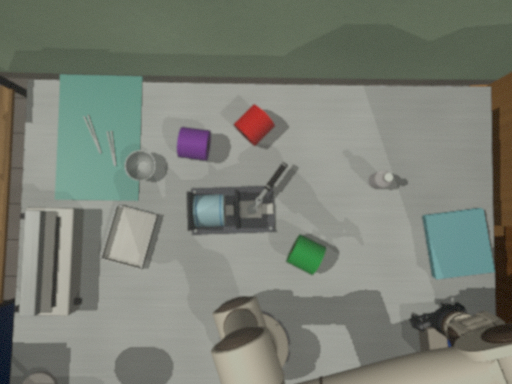

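View pics/side0.png

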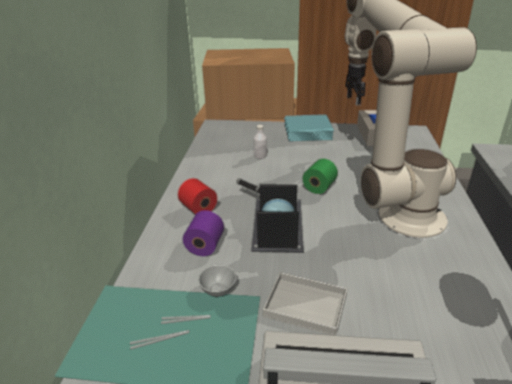

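The top view shows the stand around (232,210), with the pale blue roll at (210,210), the fixed cheek at the left (190,210) and the wrench handle from about (262,195) to (285,167). The roll look-alikes are red (254,125), purple (194,143) and green (307,254). By the description, the pale blue roll in the stand is the one I want. Next is a close crop to check it.

Run:
```python
import cv2
a=cv2.imread("pics/top0.png")[150:250,170:310]; cv2.imwrite("pics/topc.png",cv2.resize(a,None,fx=5.6,fy=5.6,interpolation=cv2.INTER_CUBIC))
a=cv2.imread("pics/side0.png")[160:260,220:340]; cv2.imwrite("pics/sidec.png",cv2.resize(a,None,fx=6,fy=6,interpolation=cv2.INTER_CUBIC))
```

```text
(no output)
```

View pics/topc.png

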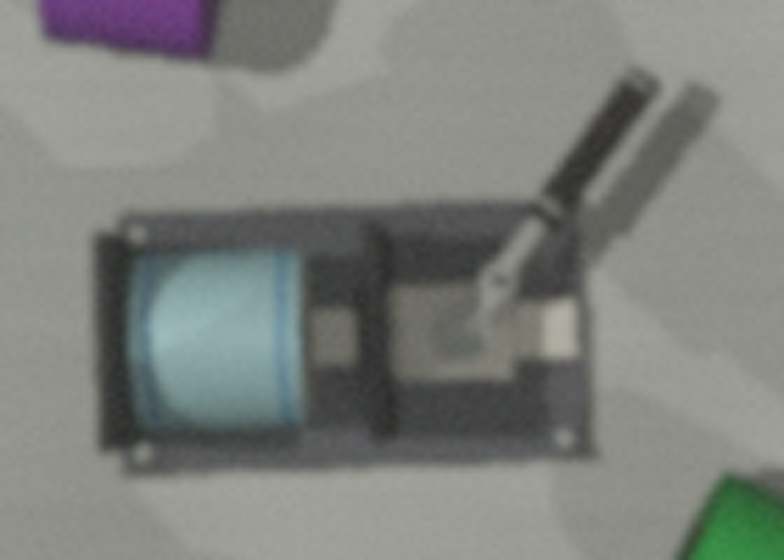

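View pics/sidec.png

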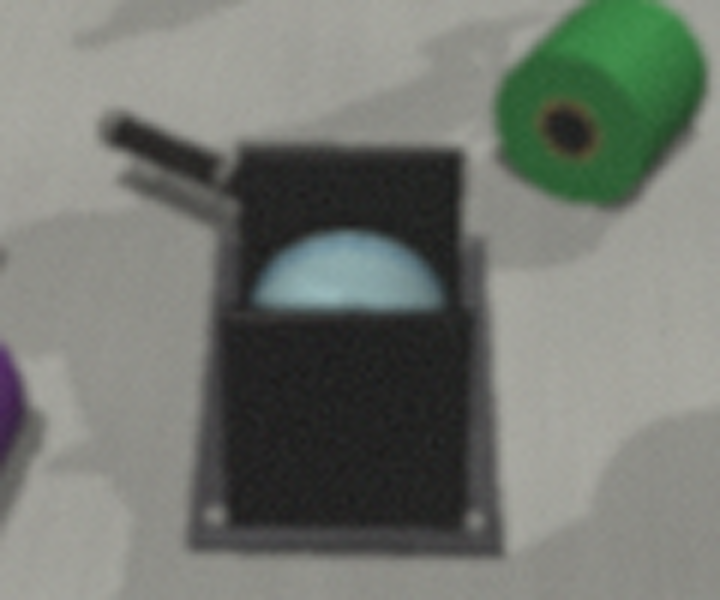

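```bash
cat > h.py <<'E'
import numpy as np,cv2
def K(c):
    f=192/np.tan(np.radians(c["fov_y"]/2)); return np.array([[f,0,c["cx"]],[0,f,c["cy"]],[0,0,1]])
def ray(c,uv):
    p=cv2.undistortPoints(np.array(uv,float).reshape(-1,1,2),K(c),np.array([c["k1"],0,0,0]))[:,0]
    # note: model 1+k1 r^2
    T=c["world_from_camera"]; d=np.c_[p[:,0],-p[:,1],-np.ones(len(p))]@T[:3,:3].T
    return T[:3,3],d
def onz(c,uv,z):
    o,d=ray(c,uv); return o+d*((z-o[2])/d[:,2])[:,None]
def proj(c,P):
    T=np.linalg.inv(c["world_from_camera"]); q=np.atleast_2d(P)@T[:3,:3].T+T[:3,3]
    s=np.c_[q[:,0]/-q[:,2],-q[:,1]/-q[:,2]]; r=(s**2).sum(1,keepdims=True)
    s=s*(1+c["k1"]*r); k=K(c); return s*k[0,0]+k[:2,2]
E
python3 - <<'E'
import numpy as np,cv2
from h import *
from workcell import camera
c=camera("top"); s=camera("side")
np.save("cam.npy",[c,s],allow_pickle=True)
t=lambda l:[(170+(u+.5)/5.6-.5,150+(v+.5)/5.6-.5) for u,v in l]
np.set_printoptions(precision=4,suppress=True)
print("base",onz(c,t([(118,211),(577,203),(596,459),(122,474)]),.012))
print("fixed cheek top outer",onz(c,t([(95,235),(103,449)]),.152))
print("loose cheek top inner/outer up, dn",onz(c,t([(362,225),(388,222),(370,437),(396,434)]),.152))
print("roll crown ends",onz(c,t([(128,340),(310,335)]),.125))
print("neck,handle inner,end",onz(c,t([(497,283),(550,208),(643,75)]),.062))
print("bolt",onz(c,t([(468,335)]),.080))
E
```

```text
base [[ 0.5611  0.2389  0.012 ]
 [ 0.5712 -0.058   0.012 ]
 [ 0.4065 -0.0725  0.012 ]
 [ 0.3919  0.2317  0.012 ]]
fixed cheek top outer [[0.5376 0.2295 0.152 ]
 [0.4127 0.2213 0.152 ]]
loose cheek top inner/outer up, dn [[0.5461 0.073  0.152 ]
 [0.5481 0.0577 0.152 ]
 [0.4222 0.0658 0.152 ]
 [0.4242 0.0506 0.152 ]]
roll crown ends [[0.4767 0.2127 0.125 ]
 [0.4814 0.1042 0.125 ]]
neck,handle inner,end [[ 0.5167 -0.007   0.062 ]
 [ 0.5642 -0.0394  0.062 ]
 [ 0.6488 -0.0965  0.062 ]]
bolt [[0.4837 0.0104 0.08  ]]
```

Request:
play_rows --moves '[[[0, -5.6, 0], [-0.032, 0, 0.036], 0], [[0, -11.2, 0], [-0.064, 0, 0.072], 0], [[0, -16.8, 0], [-0.096, 0, 0.108], 0], [[0, -22.4, 0], [-0.128, 0, 0.144], 0], [[0, -28, 0], [-0.16, 0, 0.18], 0]]' --grip_force 30

```text
time: 0.7
ee_pos: [0.304, -0.3021, 0.2312]
tcp_rot: [-90.0, -0.0, -41.6]
wrist_force: [-0.2, -0.6, -0.5]
opening: 0.012
```

```bash
cat >> h.py <<'E'
from scipy.spatial.transform import Rotation as R
def rel(pos,yaw,o=None):
    from workcell import get_obs
    o=o or get_obs(); r=R.from_euler("xyz",o["tcp_rot"],degrees=True)
    q=R.from_euler("xyz",[-90,0,yaw],degrees=True)
    sh=r.inv().apply(np.array(pos)-o["ee_pos"]); tv=(r.inv()*q).as_rotvec(degrees=True)
    np.set_printoptions(precision=4,suppress=True)
    print("t",round(o["time"],2),"pos",o["ee_pos"],"rot",o["tcp_rot"],"F",o["wrist_force"],"q",o["q"],"op",o["opening"])
    print("shift",sh,"turn",tv)
E
python3 -c "
from h import *
rel([.487,.030,.231],2.8)"
```

```text
t 0.7 pos [ 0.304  -0.3021  0.2312] rot [-89.995   -0.0131 -41.5908] F [-0.2168 -0.6377 -0.5417] q [-44.8192 -11.5243  -5.6653  95.8462   0.0057  86.7717] op 0.012043815923818204
shift [-0.0836  0.0002  0.3698] turn [  0.0004 -44.3908   0.0144]
```

Request:
play_rows --moves '[[[0, -5.6, 0], [-0.0105, 0, 0.046], 0], [[0, -11.2, 0], [-0.021, 0, 0.092], 0], [[0, -16.8, 0], [-0.0315, 0, 0.138], 0], [[0, -22.4, 0], [-0.042, 0, 0.184], 0], [[0, -28, 0], [-0.0525, 0, 0.23], 0]]'

```text
time: 1.2
ee_pos: [0.4183, -0.0954, 0.2314]
tcp_rot: [-90.0, -0.0, -13.6]
wrist_force: [1.1, -0.8, 0.2]
opening: 0.0003
```

```bash
python3 -c "
from h import *
rel([.487,.025,.231],2.8)"
```

```text
t 1.2 pos [ 0.4183 -0.0954  0.2314] rot [-90.0022  -0.0317 -13.5569] F [ 1.1477 -0.7533  0.1767] q [-12.8462 -11.4818  -5.6088  95.8413  -0.0026  90.7107] op 0.00025985514551666206
shift [0.0386 0.0004 0.1332] turn [  0.0067 -16.3569   0.0311]
```

Request:
play_rows --moves '[[[0, -6.4, 0], [0.013, 0, 0.045], 0], [[0, -12.4, 0], [0.026, 0, 0.09], 0], [[0, -16.4, 0], [0.0385, 0.015, 0.133], 0], [[0, -16.4, 0], [0.0385, 0.06, 0.133], 0], [[0, -16.4, 0], [0.0385, 0.104, 0.133], 0]]'

```text
time: 1.7
ee_pos: [0.4876, 0.0242, 0.1261]
tcp_rot: [-90.0, -0.1, 2.8]
wrist_force: [-0.6, -0.2, 0.6]
opening: 0.0004
```

Run:
```python
from h import *
from workcell import camera
rel([.487,.025,.127],2.8)
c=camera("top");s=camera("side")
cv2.imwrite("pics/top1.png",cv2.resize(c["img"][150:250,170:310,::-1],None,fx=5.6,fy=5.6,interpolation=2))
cv2.imwrite("pics/side1.png",cv2.resize(s["img"][130:260,200:340,::-1],None,fx=5,fy=5,interpolation=2))
for i in range(3):
    from workcell import get_obs; print(get_obs()["wrist_force"])
```

```text
t 1.7 pos [0.4876 0.0242 0.1261] rot [-89.999   -0.0615   2.7858] F [-0.6253 -0.2319  0.6225] q [  2.8421  -4.3421 -10.9171  83.3634   0.001   90.0563] op 0.0003801524097347087
shift [-0.0005 -0.0009  0.0008] turn [-0.001  -0.0142  0.0615]
[-0.2385  0.1034 -0.6061]
[-0.2385  0.1034 -0.6061]
[-0.2385  0.1034 -0.6061]
```

View pics/top1.png

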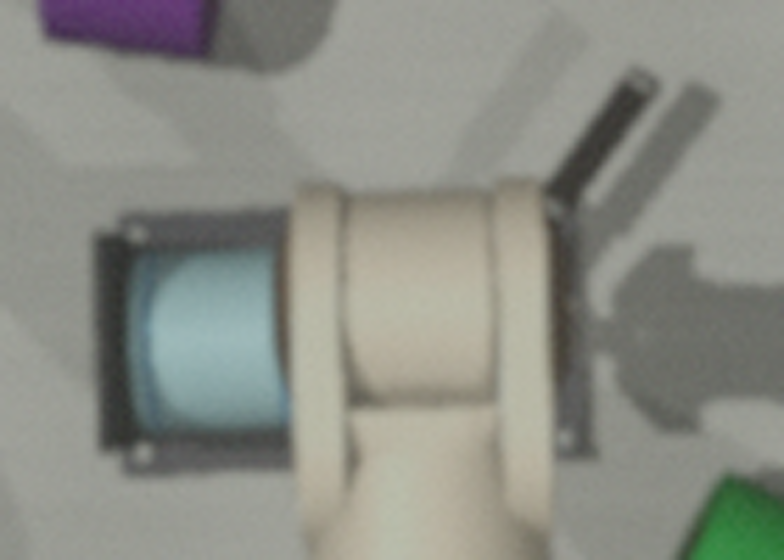

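View pics/side1.png

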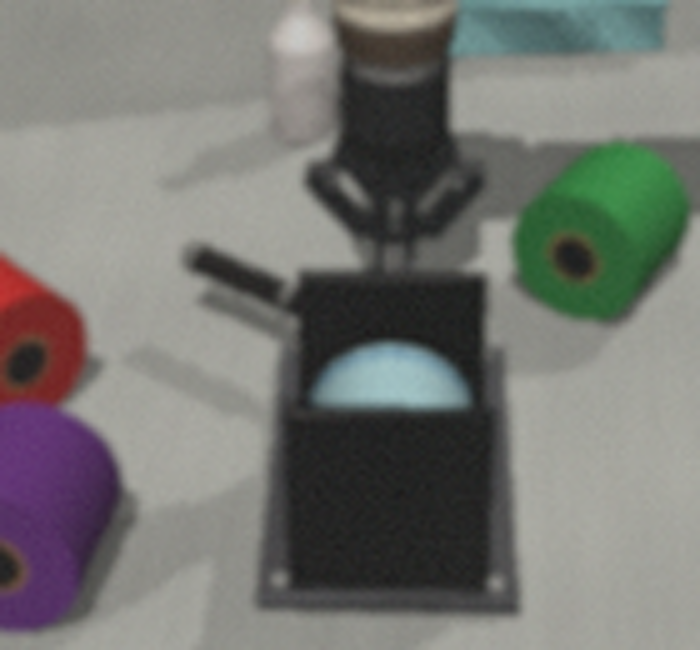

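The crops show the shut fingers centred behind the loose cheek, side crop about (395,260), with the handle untouched. I'll now advance towards the cheek.

Request:
play_rows --moves '[[[0, 0, 0], [0, 0, 0.005], 0], [[0, 0, 0], [0, 0, 0.01], 0], [[0, 0, 0], [0, 0, 0.014], 0], [[0, 0, 0], [0, 0, 0.017], 0], [[0, 0, 0], [0, 0, 0.02], 0]]'

```text
time: 2.3
ee_pos: [0.4864, 0.043, 0.1283]
tcp_rot: [-90.0, -0.1, 2.6]
wrist_force: [0.1, -0.2, -0.7]
opening: 0.0001
```

Request:
play_rows --moves '[[[0, 0, 0], [0, 0, 0.002], 0], [[0, 0, 0], [0, 0, 0.004], 0], [[0, 0, 0], [0, 0, 0.006], 0], [[0, 0, 0], [0, 0, 0.008], 0], [[0, 0, 0], [0, 0, 0.01], 0]]'

```text
time: 2.8
ee_pos: [0.4856, 0.0515, 0.1275]
tcp_rot: [-90.2, -0.0, 2.6]
wrist_force: [0.1, -8.3, 2.4]
opening: 0.0003
```

Request:
play_rows --moves '[[[0, 0, 0], [0, 0, 0.0025], 0], [[0, 0, 0], [0, 0, 0.005], 0], [[0, 0, 0], [0, 0, 0.0075], 0], [[0, 0, 0], [0, 0, 0.01], 0], [[0, 0, 0], [0, 0, 0.0125], 0]]'

```text
time: 3.3
ee_pos: [0.4849, 0.064, 0.1275]
tcp_rot: [-90.2, -0.0, 2.5]
wrist_force: [-0.6, -7.2, 2.7]
opening: -0.0001
```

Request:
play_rows --moves '[[[0, 0, 0], [0, 0, 0.002], 0], [[0, 0, 0], [0, 0, 0.004], 0], [[0, 0, 0], [0, 0, 0.006], 0], [[0, 0, 0], [0, 0, 0.008], 0], [[0, 0, 0], [0, 0, 0.008], 0]]'

```text
time: 3.8
ee_pos: [0.4845, 0.0722, 0.1275]
tcp_rot: [-90.1, 0.0, 2.6]
wrist_force: [-0.3, -6.6, 3.4]
opening: 0.0
```

Request:
play_rows --moves '[[[0, 0, 0], [0, 0, 0.001], 0], [[0, 0, 0], [0, 0, 0.002], 0], [[0, 0, 0], [0, 0, 0.003], 0], [[0, 0, 0], [0, 0, 0.004], 0], [[0, 0, 0], [0, 0, 0.005], 0]]'

```text
time: 4.3
ee_pos: [0.4842, 0.0769, 0.1275]
tcp_rot: [-90.2, 0.0, 2.6]
wrist_force: [-1.2, -7.3, 2.0]
opening: -0.0002
```

Request:
play_rows --moves '[[[0, 0, 0], [0, 0, 0.0005], 0], [[0, 0, 0], [0, 0, 0.001], 0], [[0, 0, 0], [0, 0, 0.0015], 0], [[0, 0, 0], [0, 0, 0.002], 0], [[0, 0, 0], [0, 0, 0.0025], 0]]'

```text
time: 4.8
ee_pos: [0.4841, 0.079, 0.1275]
tcp_rot: [-90.2, 0.0, 2.5]
wrist_force: [-0.9, -12.0, 3.4]
opening: 0.0005
```

Request:
play_rows --moves '[[[0, 0, 0], [0, 0, 0.0005], 0], [[0, 0, 0], [0, 0, 0.001], 0], [[0, 0, 0], [0, 0, 0.0015], 0], [[0, 0, 0], [0, 0, 0.002], 0], [[0, 0, 0], [0, 0, 0.0025], 0]]'

```text
time: 5.3
ee_pos: [0.484, 0.0811, 0.1275]
tcp_rot: [-90.2, 0.0, 2.5]
wrist_force: [-0.9, -12.2, 3.7]
opening: -0.0001
```

Run:
```python
from h import *
from workcell import camera
c=camera("top");s=camera("side")
cv2.imwrite("pics/top2.png",cv2.resize(c["img"][150:250,170:310,::-1],None,fx=5.6,fy=5.6,interpolation=2))
```

```text
(no output)
```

View pics/top2.png

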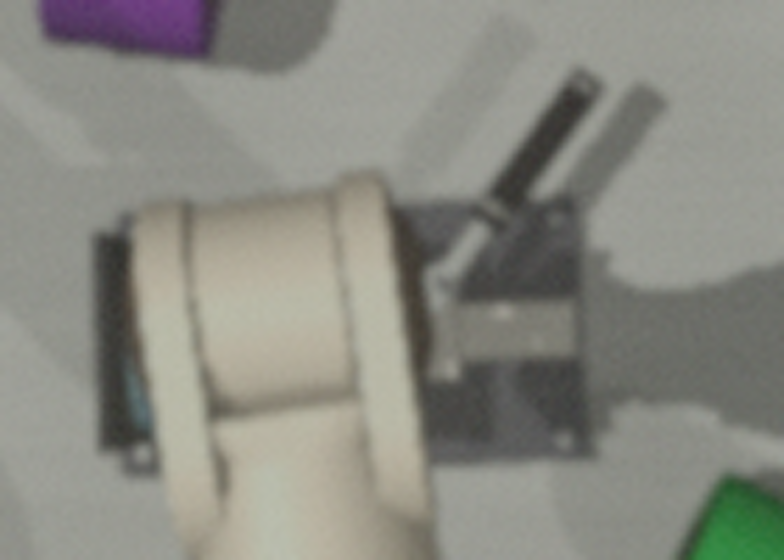

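Roll contact is felt at 12 N. The handle end has moved from crop (643,75) to (585,80), so the cheek has travelled about 33 mm. I'll continue finely.

Request:
play_rows --moves '[[[0, 0, 0], [0, 0, 0.0005], 0], [[0, 0, 0], [0, 0, 0.001], 0], [[0, 0, 0], [0, 0, 0.0015], 0], [[0, 0, 0], [0, 0, 0.0015], 0], [[0, 0, 0], [0, 0, 0.0015], 0]]'

```text
time: 5.9
ee_pos: [0.484, 0.0827, 0.1275]
tcp_rot: [-90.2, 0.0, 2.5]
wrist_force: [-1.4, -11.8, 3.7]
opening: -0.0001
```

Request:
play_rows --moves '[[[0, 0, 0], [0, 0, 0.0005], 0], [[0, 0, 0], [0, 0, 0.001], 0], [[0, 0, 0], [0, 0, 0.0015], 0], [[0, 0, 0], [0, 0, 0.0015], 0], [[0, 0, 0], [0, 0, 0.0015], 0]]'

```text
time: 6.4
ee_pos: [0.4839, 0.0842, 0.1275]
tcp_rot: [-90.2, 0.0, 2.5]
wrist_force: [-1.5, -13.4, 3.7]
opening: -0.0002
```

Request:
play_rows --moves '[[[0, 0, 0], [0, 0, 0.0003], 0], [[0, 0, 0], [0, 0, 0.0006], 0], [[0, 0, 0], [0, 0, 0.001], 0], [[0, 0, 0], [0, 0, 0.001], 0], [[0, 0, 0], [0, 0, 0.001], 0]]'

```text
time: 6.9
ee_pos: [0.4838, 0.0847, 0.1276]
tcp_rot: [-90.3, 0.0, 2.5]
wrist_force: [-1.9, -15.1, 3.6]
opening: 0.0005
```

Request:
play_rows --moves '[[[0, 0, 0], [0, 0, 0.0003], 0], [[0, 0, 0], [0, 0, 0.0006], 0], [[0, 0, 0], [0, 0, 0.001], 0], [[0, 0, 0], [0, 0, 0.001], 0], [[0, 0, 0], [0, 0, 0.001], 0]]'

```text
time: 7.4
ee_pos: [0.4838, 0.0852, 0.1276]
tcp_rot: [-90.4, 0.0, 2.5]
wrist_force: [-0.8, -17.6, 4.3]
opening: 0.0002
```

Request:
play_rows --moves '[[[0, 0, 0], [0, 0, -0.002], 0], [[0, 0, 0], [0, 0, -0.006], 0], [[0, 0, 0], [0, 0, -0.016], 0], [[0, 0, 0], [0, -0.04, -0.03], 0], [[0, 0, 0], [0, -0.085, -0.05], 0]]'

```text
time: 7.9
ee_pos: [0.4851, 0.0377, 0.2118]
tcp_rot: [-90.0, 0.2, 2.7]
wrist_force: [0.8, -0.6, 0.4]
opening: -0.0001
```

Run:
```python
from h import *
rel([.62,-.16,.21],-55)
```

```text
t 7.9 pos [0.4851 0.0377 0.2118] rot [-89.9901   0.2032   2.679 ] F [ 0.8072 -0.6163  0.4494] q [ 4.4333 -3.8597 -1.0007 93.0619  0.0161 91.7542] op -7.708122602619123e-05
shift [ 0.1255  0.0013 -0.2038] turn [ 0.0933 57.679  -0.1907]
```

Request:
play_rows --moves '[[[0, 8, 0], [0, 0, -0.045], 0], [[0, 16, 0], [0, 0, -0.09], 0], [[0, 24, 0], [0, 0, -0.135], 0], [[0, 32, 0], [0, 0, -0.18], 0], [[0, 40, 0], [0, 0, -0.2], 0]]'

```text
time: 8.4
ee_pos: [0.4948, -0.1652, 0.212]
tcp_rot: [-90.0, -0.0, -37.9]
wrist_force: [-0.1, 0.3, -0.5]
opening: -0.0001
```

Run:
```python
from h import *
from workcell import camera
c=camera("top");s=camera("side")
np.save("cam3.npy",[c,s],allow_pickle=True)
cv2.imwrite("pics/top3.png",cv2.resize(c["img"][150:250,170:310,::-1],None,fx=5.6,fy=5.6,interpolation=2))
cv2.imwrite("pics/side3.png",cv2.resize(s["img"][160:260,220:340,::-1],None,fx=6,fy=6,interpolation=2))
```

```text
(no output)
```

View pics/top3.png

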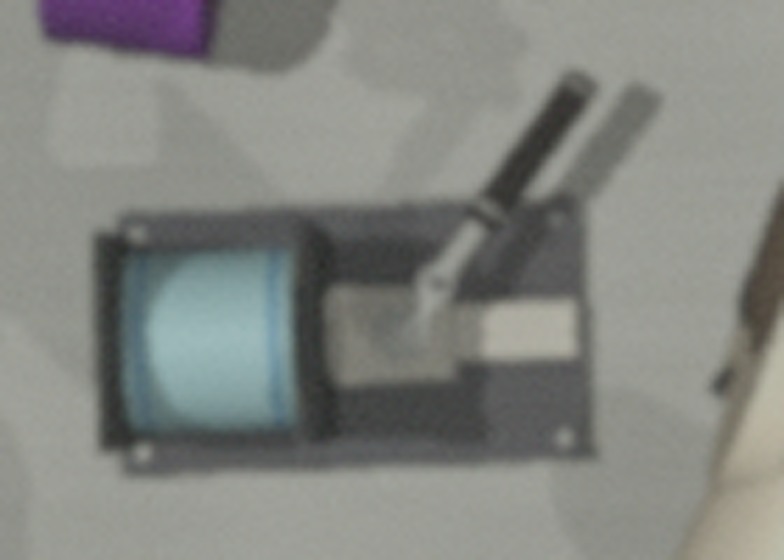

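View pics/side3.png

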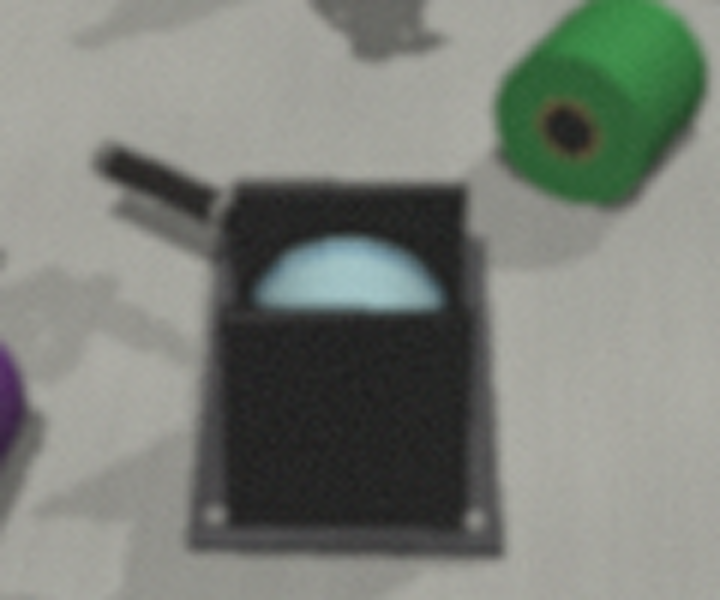

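Run:
```python
from h import *
c,s=np.load("cam3.npy",allow_pickle=True)
t=lambda l:[(170+(u+.5)/5.6-.5,150+(v+.5)/5.6-.5) for u,v in l]
np.set_printoptions(precision=4,suppress=True)
fx=onz(c,t([(95,235),(103,449)]),.152).mean(0)
print("cheek outer top",onz(c,t([(328,222),(337,436)]),.152), "fixed outer",fx)
P=onz(c,t([(440,280),(488,211),(580,77),(580,77)]),.062); print("neck,hin,end",P)
b=onz(c,t([(408,335)]),.08);print(b)
d=P[2]-P[0]; print(np.hypot(*d[:2]), "psi",np.degrees(np.arctan2(d[0],-d[1])))
# handle axis: edges at mid
```

```text
cheek outer top [[0.5475 0.093  0.152 ]
 [0.4224 0.0851 0.152 ]] fixed outer [0.4752 0.2254 0.152 ]
neck,hin,end [[ 0.518   0.0286  0.062 ]
 [ 0.5617 -0.0006  0.062 ]
 [ 0.6469 -0.057   0.062 ]
 [ 0.6469 -0.057   0.062 ]]
[[0.483  0.0473 0.08  ]]
0.1548282398698549 psi 56.41871657206656
```

Run:
```python
from h import *
c,s=np.load("cam3.npy",allow_pickle=True)
print("red",onz(c,[(236,125),(273,123),(252,105),(257,145)],.09))
rel([.625,.005,.212],-33.6)
rel([.625,.005,.05],-33.6)
```

```text
red [[ 7.74997597e-01  7.47911270e-02  9.00000000e-02]
 [ 7.84046710e-01 -5.34060594e-02  9.00000000e-02]
 [ 8.46104411e-01  2.05086637e-02  9.00000000e-02]
 [ 7.06282581e-01  8.03035699e-04  9.00000000e-02]]
t 8.5 pos [ 0.4949 -0.1644  0.2118] rot [-90.0222   0.0284 -37.7773] F [-0.3209  0.8457 -0.2462] q [-18.3659   0.7212   3.4772  92.7902  -0.0114 109.4114] op 0.00020516712283071413
shift [-0.0009 -0.0003  0.2136] turn [ 0.0211 -4.1773 -0.0292]
t 8.5 pos [ 0.4949 -0.1644  0.2118] rot [-90.0222   0.0284 -37.7773] F [-0.3209  0.8457 -0.2462] q [-18.3659   0.7212   3.4772  92.7902  -0.0114 109.4114] op 0.00020516712283071413
shift [-0.0009  0.1617  0.2136] turn [ 0.0211 -4.1773 -0.0292]
```

Request:
play_rows --moves '[[[0, -2, 0], [0, 0, 0.045], 0], [[0, -4.2, 0], [0, 0, 0.09], 0], [[0, -4.2, 0], [0, 0, 0.135], 0], [[0, -4.2, 0], [-0.001, 0, 0.18], 0], [[0, -4.2, 0], [-0.001, 0, 0.21], 0]]'

```text
time: 9.0
ee_pos: [0.6229, 0.0092, 0.2119]
tcp_rot: [-90.0, 0.0, -32.9]
wrist_force: [-0.3, -0.8, -0.0]
opening: 0.0
```

Run:
```python
from h import *
from workcell import camera
c=camera("top");s=camera("side")
rel([.6225,.0015,.05],-33.6)
cv2.imwrite("pics/top4.png",cv2.resize(c["img"][100:250,170:310,::-1],None,fx=4,fy=4,interpolation=2))
cv2.imwrite("pics/side4.png",cv2.resize(s["img"][130:260,180:340,::-1],None,fx=4.5,fy=4.5,interpolation=2))
```

```text
t 9.1 pos [0.6232 0.0099 0.2111] rot [-89.9894   0.079  -32.7676] F [-0.0718 -0.6514 -0.8765] q [  0.882   15.0462  19.3223  94.336    0.0526 123.6495] op 0.0002282599065109747
shift [ 0.0042  0.1611 -0.0074] turn [-0.01    0.8324 -0.0791]
```

View pics/side4.png

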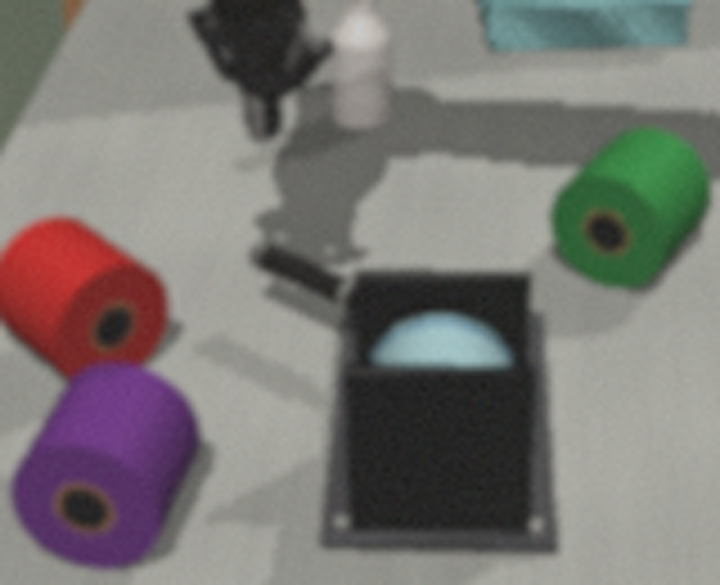

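View pics/top4.png

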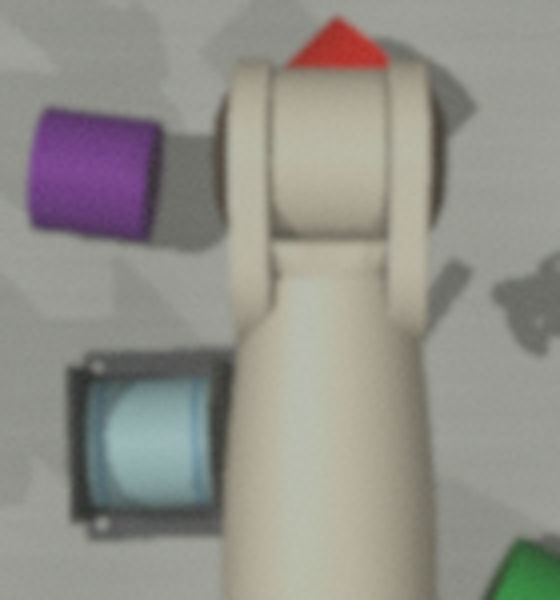

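Request:
play_rows --moves '[[[0, 0.8, 0], [0.002, 0.04, -0.003], 0], [[0, 0.8, 0], [0.004, 0.08, -0.007], 0], [[0, 0.8, 0], [0.004, 0.115, -0.007], 0], [[0, 0.8, 0], [0.004, 0.145, -0.007], 0], [[0, 0.8, 0], [0.004, 0.161, -0.007], 0]]'

```text
time: 9.6
ee_pos: [0.6197, -0.0021, 0.0485]
tcp_rot: [-90.1, 0.2, -33.9]
wrist_force: [-0.5, -0.6, 0.1]
opening: 0.0003
```

Run:
```python
from h import *
from workcell import camera
s=camera("side")
rel([.6225,.0015,.05],-33.6)
cv2.imwrite("pics/side5.png",cv2.resize(s["img"][110:260,180:340,::-1],None,fx=4,fy=4,interpolation=2))
```

```text
t 9.65 pos [ 0.6193 -0.0021  0.047 ] rot [-90.1614   0.257  -33.8799] F [ 0.0704  0.7827 -2.7941] q [ -0.1956  15.07     1.1951  76.4285   0.0082 123.6839] op 0.0004116338465494383
shift [ 0.0007 -0.003   0.0048] turn [ 0.1608 -0.2795 -0.2574]
```

View pics/side5.png

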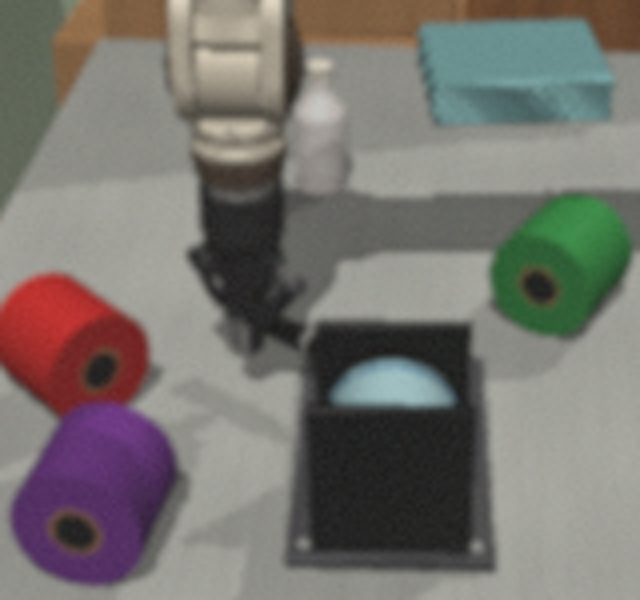

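Request:
play_rows --moves '[[[0, 0, 0], [0, 0, -0.003], 0], [[0, 0, 0], [0, 0, -0.006], 0], [[0, 1.5, 0], [0.0005, 0, -0.0105], 0], [[0, 3, 0], [0.001, 0, -0.0143], 0], [[0, 4.5, 0], [0.0013, 0, -0.018], 0]]'

```text
time: 10.15
ee_pos: [0.613, -0.0182, 0.0523]
tcp_rot: [-89.9, -0.1, -38.6]
wrist_force: [0.2, 0.2, 0.3]
opening: -0.0
```

Run:
```python
from h import *
from workcell import camera
rel([.6225,.0015,.05],-33.6)
s=camera("top")
cv2.imwrite("pics/top6.png",cv2.resize(s["img"][110:260,180:340,::-1],None,fx=4,fy=4,interpolation=2))
s=camera("side")
cv2.imwrite("pics/side6.png",cv2.resize(s["img"][150:230,200:300,::-1],None,fx=7,fy=7,interpolation=2))
rel([.6225,.0015,.05],-33.6)
```

```text
t 10.15 pos [ 0.613  -0.0182  0.0523] rot [-89.9336  -0.0756 -38.63  ] F [0.244  0.2409 0.3433] q [ -1.7076  13.7248   0.1692  76.3441   0.0076 126.9224] op -2.6856658803205343e-05
shift [-0.0049  0.0023  0.0214] turn [-0.063  -5.03    0.0785]
t 10.25 pos [ 0.6125 -0.0184  0.0518] rot [-89.9812  -0.0302 -38.5951] F [ 0.6469  0.3786 -0.4107] q [ -1.715   13.7439   0.1342  76.3548  -0.0031 126.8801] op -9.875381680046733e-05
shift [-0.0046  0.0018  0.0217] turn [-0.0175 -4.9951  0.031 ]
```

View pics/side6.png

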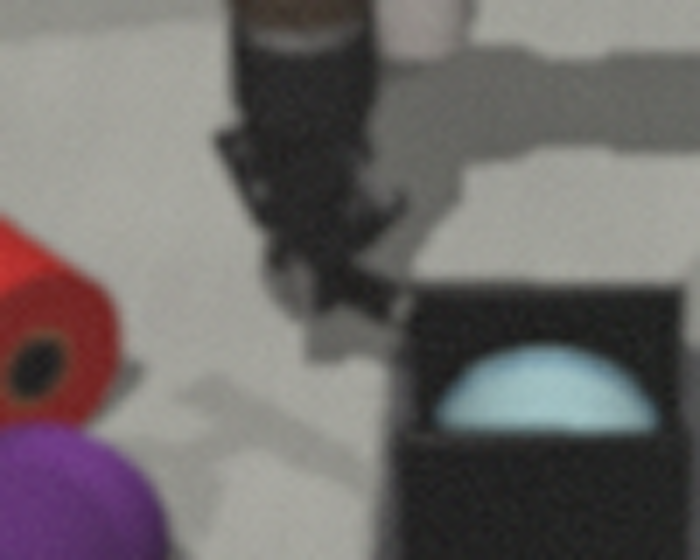

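View pics/top6.png

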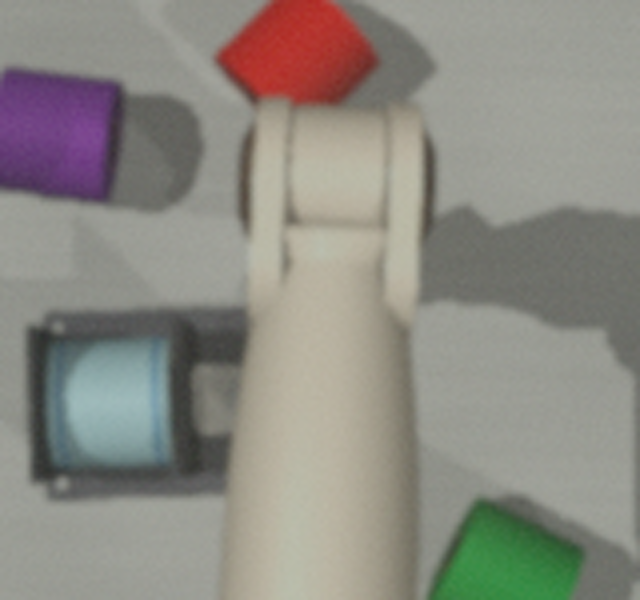

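Request:
play_rows --moves '[[[0, 2, 0], [0.0007, 0, -0.0049], 0], [[0, 4, 0], [0.0013, 0, -0.0098], 0], [[0, 6, 0], [0.0016, 0, -0.0148], 0], [[0, 8, 0], [0.0018, 0, -0.0197], 0], [[0, 10, 0], [0.0019, 0, -0.0247], 0]]'

```text
time: 10.75
ee_pos: [0.5984, -0.0388, 0.0513]
tcp_rot: [-90.0, -0.0, -48.7]
wrist_force: [1.5, -0.3, 0.7]
opening: -0.0
```

Request:
play_rows --moves '[[[0, 1, 0], [0.0004, 0, -0.0024], 0], [[0, 2, 0], [0.0007, 0, -0.0049], 0], [[0, 3, 0], [0.001, 0, -0.0073], 0], [[0, 3, 0], [0.001, 0, -0.0073], 0], [[0, 3, 0], [0.001, 0, -0.0073], 0]]'

```text
time: 11.25
ee_pos: [0.5936, -0.0439, 0.0512]
tcp_rot: [-90.0, 0.0, -51.5]
wrist_force: [-0.2, -0.8, -0.4]
opening: -0.0002
```

```bash
cat >> h.py <<'E'
def st(B=(.486,.049)):
    from workcell import get_obs
    o=get_obs(); yaw=o["tcp_rot"][2]; p=np.radians(yaw+90); u=np.array([np.sin(p),-np.cos(p)]); z=np.array([np.cos(p),np.sin(p)])
    r=o["ee_pos"][:2]-np.array(B); F=o["wrist_force"][:2]
    ph=np.arctan2(r@u,-0) 
    d=r@z; L=np.hypot(*r); a=np.arctan2(r[0],-r[1]); # polar angle of tcp about bolt
    hp=a-np.arcsin(.023/L)
    print("t",round(o["time"],2),"psi_tool",round(yaw+90,2),"u",round(r@u,4),"d",round(d,4),"handle psi(if touching)",round(np.degrees(hp),2),"Fz_tool",round(F@z,2),"Fu",round(F@u,2),"z",round(o["ee_pos"][2],4),"F",o["wrist_force"].round(2))
E
python3 -c "
from h import *
st()"
```

```text
t 11.25 psi_tool 38.52 u 0.1397 d 0.0263 handle psi(if touching) 39.87 Fz_tool -0.62 Fu 0.53 z 0.0512 F [-0.15 -0.8  -0.42]
```

Run:
```python
from h import *
from workcell import camera
s=camera("side")
cv2.imwrite("pics/side7.png",cv2.resize(s["img"][130:230,190:310,::-1],None,fx=6,fy=6,interpolation=2))
st()
```

```text
t 11.3 psi_tool 38.53 u 0.1397 d 0.0264 handle psi(if touching) 39.9 Fz_tool -0.14 Fu 0.63 z 0.0511 F [ 0.28 -0.57  0.12]
```

View pics/side7.png

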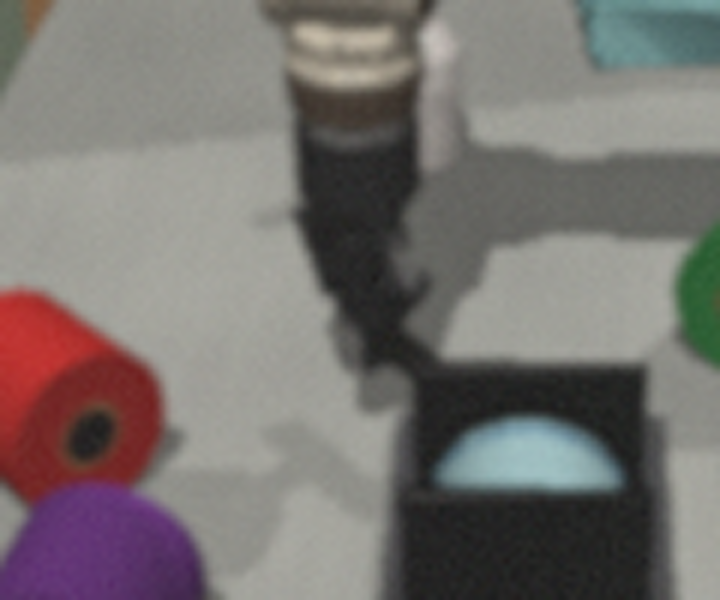

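The handle has turned with the fingers to about psi 40°, side crop (410,350). From here I'll take small steps and feel for the seat.

Request:
play_rows --moves '[[[0, 0.8, 0], [0.0003, 0, -0.002], 0], [[0, 1.6, 0], [0.0006, 0, -0.0039], 0], [[0, 2.4, 0], [0.0008, 0, -0.0059], 0], [[0, 2.4, 0], [0.0008, 0, -0.0059], 0], [[0, 2.4, 0], [0.0008, 0, -0.0059], 0]]'

```text
time: 11.8
ee_pos: [0.5896, -0.0484, 0.0513]
tcp_rot: [-90.0, -0.0, -53.9]
wrist_force: [-0.8, -0.2, -0.3]
opening: -0.0001
```

Request:
play_rows --moves '[[[0, 0.8, 0], [0.0003, 0, -0.002], 0], [[0, 1.6, 0], [0.0006, 0, -0.0039], 0], [[0, 2.4, 0], [0.0008, 0, -0.0059], 0], [[0, 2.4, 0], [0.0008, 0, -0.0059], 0], [[0, 2.4, 0], [0.0008, 0, -0.0059], 0]]'

```text
time: 12.3
ee_pos: [0.5853, -0.0525, 0.0513]
tcp_rot: [-90.0, 0.0, -56.3]
wrist_force: [-0.8, 0.5, -0.3]
opening: -0.0
```

```bash
python3 -c "
from h import *
st()"
```

```text
t 12.3 psi_tool 33.71 u 0.1395 d 0.0262 handle psi(if touching) 35.04 Fz_tool -0.39 Fu -0.86 z 0.0513 F [-0.8   0.5  -0.32]
```

Request:
play_rows --moves '[[[0, 0.8, 0], [0.0003, 0, -0.002], 0], [[0, 1.6, 0], [0.0006, 0, -0.0039], 0], [[0, 2.4, 0], [0.0008, 0, -0.0059], 0], [[0, 2.4, 0], [0.0008, 0, -0.0059], 0], [[0, 2.4, 0], [0.0008, 0, -0.0059], 0]]'

```text
time: 12.8
ee_pos: [0.5808, -0.0564, 0.0512]
tcp_rot: [-90.0, 0.0, -58.7]
wrist_force: [0.5, 0.1, -0.8]
opening: 0.0002
```

```bash
python3 -c "
from h import *
st()"
```

```text
t 12.8 psi_tool 31.31 u 0.1393 d 0.0262 handle psi(if touching) 32.62 Fz_tool 0.53 Fu 0.17 z 0.0512 F [ 0.54  0.13 -0.78]
```

Request:
play_rows --moves '[[[0, 0.5, 0], [0.0002, 0, -0.0012], 0], [[0, 1, 0], [0.0004, 0, -0.0024], 0], [[0, 1.5, 0], [0.0005, 0, -0.0037], 0], [[0, 2, 0], [0.0007, 0, -0.0049], 0], [[0, 2.5, 0], [0.0009, 0, -0.0061], 0]]'

```text
time: 13.3
ee_pos: [0.5762, -0.0603, 0.0513]
tcp_rot: [-90.0, -0.0, -61.2]
wrist_force: [2.0, 0.1, 0.3]
opening: -0.0002
```

Run:
```python
from h import *
from workcell import camera
s=camera("side")
cv2.imwrite("pics/side8.png",cv2.resize(s["img"][130:230,190:310,::-1],None,fx=6,fy=6,interpolation=2))
st()
```

```text
t 13.35 psi_tool 28.74 u 0.1392 d 0.0263 handle psi(if touching) 30.11 Fz_tool 1.57 Fu 0.25 z 0.0513 F [1.49 0.54 0.09]
```

View pics/side8.png

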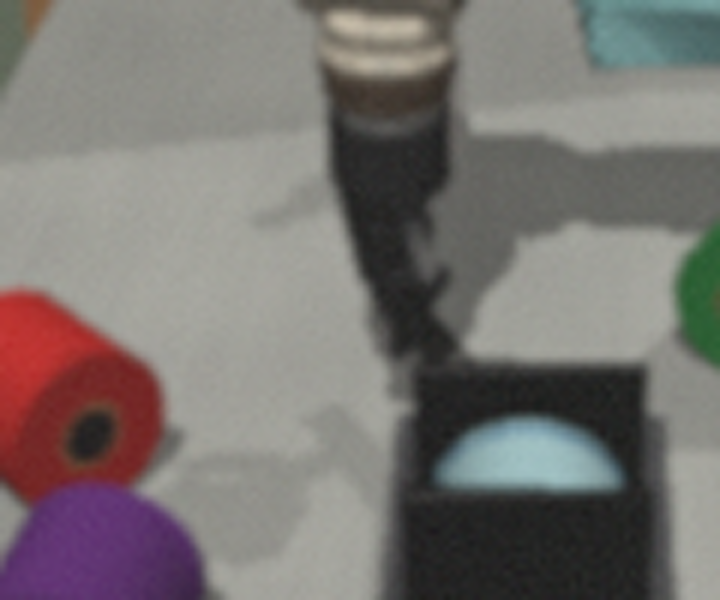

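Request:
play_rows --moves '[[[0, 0.5, 0], [0.0002, 0, -0.0012], 0], [[0, 1, 0], [0.0004, 0, -0.0024], 0], [[0, 1.5, 0], [0.0005, 0, -0.0037], 0], [[0, 1.5, 0], [0.0005, 0, -0.0037], 0], [[0, 1.5, 0], [0.0005, 0, -0.0037], 0]]'

```text
time: 13.85
ee_pos: [0.5731, -0.0625, 0.0512]
tcp_rot: [-90.0, 0.0, -62.7]
wrist_force: [1.1, 0.6, -0.6]
opening: 0.0001
```

```bash
python3 -c "
from h import *
st()"
```

```text
t 13.85 psi_tool 27.31 u 0.139 d 0.0262 handle psi(if touching) 28.62 Fz_tool 1.25 Fu 0.02 z 0.0512 F [ 1.12  0.55 -0.59]
```

Request:
play_rows --moves '[[[0, 0.5, 0], [0.0002, 0, -0.0012], 0], [[0, 1, 0], [0.0004, 0, -0.0024], 0], [[0, 1.5, 0], [0.0005, 0, -0.0037], 0], [[0, 2, 0], [0.0007, 0, -0.0049], 0], [[0, 2.5, 0], [0.0009, 0, -0.0061], 0]]'

```text
time: 14.35
ee_pos: [0.5681, -0.0662, 0.0513]
tcp_rot: [-90.0, -0.0, -65.2]
wrist_force: [0.7, 0.6, 0.2]
opening: 0.0
```

```bash
python3 -c "
from h import *
st()"
```

```text
t 14.35 psi_tool 24.77 u 0.139 d 0.0263 handle psi(if touching) 26.14 Fz_tool 0.9 Fu -0.25 z 0.0513 F [0.71 0.6  0.17]
```

Request:
play_rows --moves '[[[0, 0.5, 0], [0.0002, 0, -0.0012], 0], [[0, 1, 0], [0.0004, 0, -0.0024], 0], [[0, 1.5, 0], [0.0005, 0, -0.0037], 0], [[0, 2, 0], [0.0007, 0, -0.0049], 0], [[0, 2.5, 0], [0.0009, 0, -0.0061], 0]]'

```text
time: 14.85
ee_pos: [0.563, -0.0695, 0.0513]
tcp_rot: [-90.0, 0.0, -67.7]
wrist_force: [2.0, -1.2, -0.2]
opening: -0.0
```

```bash
python3 -c "
from h import *
st()"
```

```text
t 14.85 psi_tool 22.27 u 0.1389 d 0.0263 handle psi(if touching) 23.63 Fz_tool 1.46 Fu 1.84 z 0.0513 F [ 2.05 -1.15 -0.19]
```

Request:
play_rows --moves '[[[0, 0.5, 0], [0.0002, 0, -0.0012], 0], [[0, 1, 0], [0.0004, 0, -0.0024], 0], [[0, 1.5, 0], [0.0005, 0, -0.0037], 0], [[0, 2, 0], [0.0007, 0, -0.0049], 0], [[0, 2.5, 0], [0.0009, 0, -0.0061], 0]]'

```text
time: 15.35
ee_pos: [0.5576, -0.0727, 0.0513]
tcp_rot: [-90.0, 0.0, -70.2]
wrist_force: [1.1, 0.7, -0.0]
opening: 0.0002
```

```bash
python3 -c "
from h import *
st()"
```

```text
t 15.35 psi_tool 19.77 u 0.1387 d 0.0263 handle psi(if touching) 21.12 Fz_tool 1.23 Fu -0.29 z 0.0513 F [ 1.06  0.69 -0.02]
```

Request:
play_rows --moves '[[[0, 0.5, 0], [0.0002, 0, -0.0012], 0], [[0, 1, 0], [0.0004, 0, -0.0024], 0], [[0, 1.5, 0], [0.0005, 0, -0.0037], 0], [[0, 2, 0], [0.0007, 0, -0.0049], 0], [[0, 2.5, 0], [0.0009, 0, -0.0061], 0]]'

```text
time: 15.85
ee_pos: [0.5522, -0.0756, 0.0513]
tcp_rot: [-90.0, 0.0, -72.7]
wrist_force: [0.9, -0.2, -1.0]
opening: 0.0002
```

```bash
python3 -c "
from h import *
st()"
```

```text
t 15.85 psi_tool 17.27 u 0.1386 d 0.0262 handle psi(if touching) 18.61 Fz_tool 0.81 Fu 0.45 z 0.0513 F [ 0.9  -0.19 -1.04]
```

Request:
play_rows --moves '[[[0, 0.5, 0], [0.0002, 0, -0.0012], 0], [[0, 1, 0], [0.0004, 0, -0.0024], 0], [[0, 1.5, 0], [0.0005, 0, -0.0037], 0], [[0, 2, 0], [0.0007, 0, -0.0049], 0], [[0, 2.5, 0], [0.0009, 0, -0.0061], 0]]'

```text
time: 16.35
ee_pos: [0.5467, -0.0782, 0.0513]
tcp_rot: [-90.0, 0.0, -75.2]
wrist_force: [1.2, 0.2, 0.1]
opening: 0.0001
```

```bash
python3 -c "
from h import *
st()"
```

```text
t 16.35 psi_tool 14.77 u 0.1385 d 0.0262 handle psi(if touching) 16.1 Fz_tool 1.17 Fu 0.1 z 0.0513 F [1.16 0.2  0.06]
```

Request:
play_rows --moves '[[[0, 0.5, 0], [0.0002, 0, -0.0012], 0], [[0, 1, 0], [0.0004, 0, -0.0024], 0], [[0, 1.5, 0], [0.0005, 0, -0.0037], 0], [[0, 2, 0], [0.0007, 0, -0.0049], 0], [[0, 2.5, 0], [0.0009, 0, -0.0061], 0]]'

```text
time: 16.85
ee_pos: [0.5418, -0.0806, 0.0517]
tcp_rot: [-89.9, -0.0, -77.7]
wrist_force: [5.7, 0.7, -0.2]
opening: -0.0
```

```bash
python3 -c "
from h import *
st()"
```

```text
t 16.85 psi_tool 12.28 u 0.1385 d 0.027 handle psi(if touching) 13.93 Fz_tool 5.69 Fu 0.52 z 0.0517 F [ 5.67  0.7  -0.24]
```

Seat felt: 5.7 N with the tool now lagging. From here I'll swing the handle about the neck pin in small steps.

Request:
play_rows --moves '[[[0, 0.7, 0], [0.0003, 0, -0.0012], 0], [[0, 1.4, 0], [0.0006, 0, -0.0025], 0], [[0, 2.1, 0], [0.0009, 0, -0.0037], 0], [[0, 2.8, 0], [0.0012, 0, -0.005], 0], [[0, 2.8, 0], [0.0012, 0, -0.005], 0]]'

```text
time: 17.35
ee_pos: [0.5371, -0.0828, 0.0516]
tcp_rot: [-89.9, -0.0, -80.5]
wrist_force: [4.9, 0.7, 0.4]
opening: 0.0002
```

Run:
```python
from h import *
from workcell import camera
st()
s=camera("top")
cv2.imwrite("pics/top9.png",cv2.resize(s["img"][150:250,180:310,::-1],None,fx=5.5,fy=5.5,interpolation=2))
```

```text
t 17.35 psi_tool 9.48 u 0.1384 d 0.0287 handle psi(if touching) 11.81 Fz_tool 4.99 Fu 0.09 z 0.0516 F [4.93 0.73 0.35]
```

View pics/top9.png

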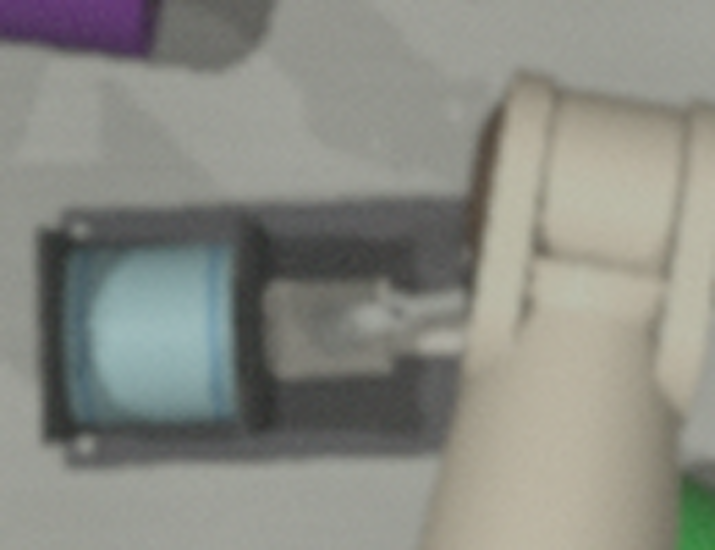

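Request:
play_rows --moves '[[[0, 0.7, 0], [0.0003, 0, -0.0012], 0], [[0, 1.4, 0], [0.0006, 0, -0.0025], 0], [[0, 2.1, 0], [0.0009, 0, -0.0037], 0], [[0, 2.8, 0], [0.0012, 0, -0.005], 0], [[0, 2.8, 0], [0.0012, 0, -0.005], 0]]'

```text
time: 17.9
ee_pos: [0.5322, -0.0848, 0.0516]
tcp_rot: [-89.9, 0.0, -83.3]
wrist_force: [4.3, 1.4, -0.4]
opening: 0.0
```

Run:
```python
from h import *
st()
```

```text
t 17.9 psi_tool 6.68 u 0.1383 d 0.0303 handle psi(if touching) 9.7 Fz_tool 4.45 Fu -0.85 z 0.0516 F [ 4.32  1.36 -0.41]
```

Request:
play_rows --moves '[[[0, 0, 0], [0, 0, 0.005], 0], [[0, 0, 0], [0, 0, 0.02], 0], [[0, 0, 0], [0, 0, 0.04], 0], [[0, 0, 0], [0, -0.045, 0.045], 0], [[0, 0, 0], [0, -0.09, 0.045], 0]]'

```text
time: 18.4
ee_pos: [0.5757, -0.0793, 0.1404]
tcp_rot: [-90.3, 0.1, -83.3]
wrist_force: [0.8, -0.9, 0.4]
opening: 0.0001
```

Request:
play_rows --moves '[[[0, 0, 0], [0.03, -0.04, 0], 0], [[0, 0, 0], [0.08, -0.06, 0], 0], [[0, 0, 0], [0.13, -0.06, -0.01], 0], [[0, 0, 0], [0.175, -0.06, -0.03], 0], [[0, 0, 0], [0.22, -0.06, -0.05], 0]]'

```text
time: 18.9
ee_pos: [0.5526, -0.3029, 0.2008]
tcp_rot: [-90.1, 0.0, -83.3]
wrist_force: [0.9, -0.4, 0.3]
opening: 0.0003
```

Run:
```python
from h import *
from workcell import camera
rel([0,0,0],0)
c=camera("top");s=camera("side")
np.save("cam10.npy",[c,s],allow_pickle=True)
cv2.imwrite("pics/top10.png",cv2.resize(c["img"][150:250,170:310,::-1],None,fx=5.6,fy=5.6,interpolation=2))
```

```text
t 18.9 pos [ 0.5526 -0.3029  0.2008] rot [-90.0744   0.0374 -83.2712] F [ 0.8821 -0.3757  0.3124] q [-28.7183  15.8795  19.1913  93.3941  -0.0127 144.5529] op 0.000261121882962384
shift [-0.3654  0.2017 -0.5131] turn [  0.0336 -83.2712  -0.0846]
```

View pics/top10.png

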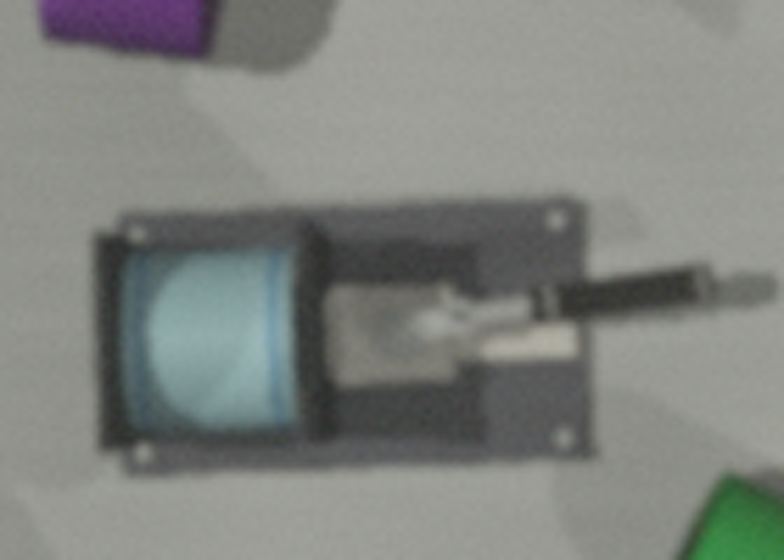

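Run:
```python
from h import *
np.set_printoptions(precision=4,suppress=True)
t=lambda l:[(170+(u+.5)/5.6-.5,150+(v+.5)/5.6-.5) for u,v in l]
def fit(c,poly):
    g=cv2.cvtColor(c["img"],cv2.COLOR_RGB2GRAY).astype(float)
    m=np.zeros(g.shape,np.uint8); cv2.fillPoly(m,[np.array(t(poly)).round().astype(int)],1)
    v,u=np.where((m>0)&(g<75)); w=90-g[v,u]
    P=onz(c,np.c_[u,v],.066)[:,:2]; mu=np.average(P,axis=0,weights=w)
    C=np.cov((P-mu).T,aweights=w); e,V=np.linalg.eigh(C); d=V[:,1]; d*=np.sign(d@[.3,-1])
    s=(P-mu)@d; print(len(u),"mid",mu,"psi",np.degrees(np.arctan2(d[0],-d[1])),"ends",mu+d*s.min(),mu+d*s.max(),"len",np.ptp(s)); return mu,d
c3=np.load("cam3.npy",allow_pickle=True)[0];c10=np.load("cam10.npy",allow_pickle=True)[0]; c0=np.load("cam.npy",allow_pickle=True)[0]
m3,d3=fit(c3,[(500,180),(560,60),(610,60),(610,100),(545,210)])
m10,d10=fit(c10,[(560,270),(720,245),(725,300),(600,335),(560,330)])
for B in [(.482,.0526),(.486,.049),(.484,.051)]:
    for m,d in((m3,d3),(m10,d10)):
        r=m-np.array(B); print(B,"along",r@d,"perp",r@np.array([-d[1],d[0]]))
```

```text
91 mid [ 0.6052 -0.0321] psi 55.817722487349734 ends [ 0.5761 -0.0124] [ 0.6359 -0.053 ] len 0.07223623790347289
130 mid [ 0.5106 -0.0855] psi 7.9539339189764116 ends [ 0.5053 -0.0472] [ 0.5167 -0.1286] len 0.08217783726156613
(0.482, 0.0526) along 0.14949208373916859 perp -0.0008579899373839305
(0.482, 0.0526) along 0.1407659677375157 perp 0.009247028044491849
(0.486, 0.049) along 0.1441604870764747 perp -0.0001271841996181053
(0.486, 0.049) along 0.13664709351412463 perp 0.005783666219344958
(0.484, 0.051) along 0.14693865091220448 perp -0.0006580379476911642
(0.484, 0.051) along 0.1389046065547207 perp 0.00748767175675932
```

The top crop shows the handle from (545,303) to (705,280), kinked clockwise off the line through the bolt. Cheek and roll are unchanged since the push. The handle line misses the bolt by about 6–9 mm, roughly 15–21 mm aside at handle_mid. By feel it is 10–16 mm. Both are inside the 8–25 mm window, and the arm is clear, so I'm handing in.

```bash
python3 -c "
from workcell import job_done,get_obs
print(get_obs()['wrist_force']); print(job_done())"
```

```text
[ 1.07927284  0.24649364 -0.88980668]
the job is handed in; nothing more can be done
None
```

I slid the loose cheek up to the roll, turned the wrench clockwise until its handle broke over, and handed in at about 19 s.

- **Cheek and roll:** Moving the cheek took about 7–8 N. With the roll it took about 12 N, then the force climbed to 17.6 N and I stopped. That puts about 10 N of plate force on the roll. The roll visibly moved towards the fixed cheek.
- **Wrench:** It ran easily at about 1 N, then seated at roughly 0.7 rad with a jump to 5.7 N. I swung the handle about 10 mm further at a steady 4.5–5 N and backed off. The wrench stays on the bolt with its handle kinked.
- **Surroundings:** The purple and green rolls, the only bystanders in the last crop, look unmoved, and I felt no unexpected contact. I did not check the tray, bowl, spray bottle or red roll at the end.

**Checks that disagreed:**
- **Kink:** The kink at handle_mid is 10–16 mm by feel and about 15–21 mm by the picture, which depends on the bolt position to about 3 mm. Both lie between tripped (8 mm) and over-pulled (25 mm).
- **Cheek position:** My image measurement of the final cheek position was about 4 mm short of the expected home position. I put that down to picking edges in the picture and relied on the force. I did not measure the plate's contact with the roll after letting go.

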